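# Make up two component kits at the electronics bench

## Robot

A 6-joint arm with a two-finger parallel gripper is mounted at the origin on the work surface. World frame = base frame: x ahead of the robot, y to its left, z up, the work surface at z = 0. Lengths are in m, angles in rad, forces in N, time in s.
With the tool pointing down it reaches from about 0.3 to 1 m from the base axis. Payload 5.1 kg.
Tool frame: the origin (TCP) lies between the finger pads; the fingertips stand 19 mm ahead of it and the grasp point (between the pads) is the TCP; z points along the fingers, y is the direction in which the jaws open and shut (so a half turn about z gives the same grasp; the last joint's range is limited). The gripper opens to 95 mm and grips with 3 to 60 N. Pads are 20 mm wide; open, the fingers measure 119 mm over their backs; the gripper's body (75 mm by 180 mm) begins 59 mm behind the grasp point.
Start: joints at [1.113, 0.124, 1.65, -0, 1.367, -0.083], TCP at [0.238, 0.605, 0.234] pointing down, gripper open.
Joint ranges: [-2.61, 2.61], [-1.02, 2.33], [0.03, 2.71], [-1.35, 4.49], [0.32, 2.68], [-2.91, 2.91]. Speed limits (rad/s): [2.57, 2.57, 3.14, 3.14, 3.14, 3.14].

## Interface

Orientations are given as a unit quaternion [x, y, z, w].
In Python, from bench import arm gives the robot as it stands.
- The arm moves only by the tool arm_command, never from a script. Its argument "increments" is a list of rows, each an object with "xyz": the shift along the tool's x, y, z in cm, a list of three; "angular": the turn, a rotation vector about the tool's x, y, z in rad, a list of three. A call has 1 to 5 rows; each row is the pose to reach, as a shift and turn from the pose commanded when the call began, along the tool's axes at that moment; what a row does not reach only later rows make up. A row lasts 1/8 s, in which the tool goes at most 62.5 mm and 10.7 degrees, less where a joint would pass 70% of its speed; a pose out of reach is approached as far as the arm can. A call with a gripper value outside its range is refused whole. "grip" is the opening, from 0 (shut) to 1 (fully open), set as the call begins (left out, the last holds). The fingers move at their own pace and stop on an object; the grip force is fixed at half the most. Time passes only in rows, so rows that repeat a pose let the fingers close. It gives the time, the measured TCP pose, the force and the opening at its end, in the units of the state.
- arm.state(): the state, without advancing time (a new reading comes with each control period).
- arm.grab_frame(name): name is "scene" or "top" or "wrist"; returns a dict with "pixels" (480x640x3 uint8, red, green, blue), "mtx" (3x3 intrinsics, pixels), "R" (3x3) and "t" (3): a world point X has camera coordinates R X + t; the wrist camera has in their place "hand_eye" (4x4, takes a point from camera to tool coordinates, whose origin is the TCP and whose axes are the flange's). Camera axes: x right, y down, z forward; pixel columns grow to the right and rows downward; lengths in m; the calibration is good to about 2 mm. A picture is of the moment at which its call begins: read the wrist's pose just before it. There is no depth.
- arm.job_done(): hands the job in, once; it reports no verdict.
Trained networks look in the newest picture that a camera, given by its name, has taken for a name from the list of things; names that differ only in an ending like _2 or _b are one class to them, and where a whole thing is asked for, a point or a joint stands for the part that bears it (a point fixed in the world has none). Each returns a list of dicts, best first, with "confidence" (0 to 1); they miss things now and then, are a little off and sometimes report something else, mostly with a low value. They report only what shows in the picture. A call takes as long as a camera call. They do not tell look-alikes from the thing itself.
- arm.recognise(query, camera): "box" ([left, top, right, bottom] in pixels, round what is visible of it).
- arm.cut_out(query, camera): "pixels" (480x640 bool, what is visible of it) and "box" ([left, top, right, bottom] in pixels, round what is visible of it).
The state is a dict: "clock": time; "q": joint angles; "dq": joint speeds; "effort": joint torques, N m; "ee_pos": TCP position; "eef_rot": TCP orientation; "wrist_force": force on the tool from outside, world axes, zero at the start; "moment": the same for the moment, N m; "width": finger opening in m.
Only numpy, scipy, OpenCV 4.12 (cv2) and the standard library are available. Lean on these libraries where they do the work, as an engineer would, in place of code of your own. Each camera call takes 0.05 s, during which the arm holds its last target. There are 200 camera calls.

## Task

Make up the two kits from the parts standing in the middle of the bench. The long three-bay tray gets the transformer in its large bay, the big capacitor in the middle bay and the relay in the small bay at the other end; the short two-bay tray gets the heat sink in its large bay and the small capacitor in its small bay. Every part must stand upright on the floor of its bay: set the parts down rather than dropping them, and leave the solder reel that stands among them where it is.

Things in the scene. Friction and masses are not known exactly. Their poses are not given: they have to be found in the camera images.
- transformer_c (a point): Small mains transformer: dark steel core with a copper winding between white bobbin flanges, a block 46 mm along its x, 40 mm along its y, 40 mm tall, 0.18 to 0.37 kg; can be gripped across either side. It stands upright at every start, anywhere in the middle of the bench, at any yaw. This point is its centre; z is up.
- cap_big_c (a point): Big capacitor: upright black cylinder with a bright metal top, 35 mm diameter, 50 mm tall, about 0.07 kg. It stands upright at every start, anywhere in the middle of the bench, at any yaw. This point is its centre; z is up.
- cap_small_c (a point): Small capacitor: the same look but 22 mm diameter and 36 mm tall, about 0.025 kg. It stands upright at every start, anywhere in the middle of the bench, at any yaw. This point is its centre; z is up.
- relay_c (a point): Relay: clear plastic cover on a white base with a copper coil inside, a block 32 mm along its x, 26 mm along its y, 36 mm tall, about 0.05 kg; can be gripped across either side. It stands upright at every start, anywhere in the middle of the bench, at any yaw. This point is its centre; z is up.
- heatsink_c (a point): Aluminium heat sink with upright fins, a block 50 mm along its x, 26 mm along its y, 36 mm tall, about 0.07 kg; the fins' edges form its two 50 mm wide faces, so grip across its y. It stands upright at every start, anywhere in the middle of the bench, at any yaw. This point is its centre; z is up.
- tray_long: Long grey plastic kit tray, fixed to the bench, 190 mm along its x, 66 mm along its y, with three bays in a row along x. Origin: centre of its underside, on the bench. Outer walls and cross walls 3 mm thick, rim 12 mm and bay floors 4 mm above the bench; all bays are 60 mm wide in y, centred on y = 0. Large bay: 74 mm long, centre at x = -55 mm; middle bay: 52 mm long, centre at x = +11 mm; small end bay: 52 mm long, centre at x = +66 mm. Either side of the bench, any yaw.
- tray_short: Short grey plastic kit tray, fixed to the bench, 135 mm along its x, 66 mm along its y, with two bays along x. Same walls, rim (12 mm), floor (4 mm) and 60 mm bay width as the long tray. Origin: centre of its underside, on the bench. Large bay: 74 mm long, centre at x = -27.5 mm; small bay: 52 mm long, centre at x = +38.5 mm. On the side of the bench opposite to the long tray, any yaw.
- reel: Solder reel to be left alone: grey flanges 60 mm diameter, wound with bright solder wire, standing flat, 40 mm tall, loose. Origin: centre of its underside; z up. It stands among the parts, whose centres and its own are all at least 85 mm apart.
Mind the look-alikes: they are no part of the job. What is shaped like the part that bears heatsink_c but pink is not meant. Leave any purple or red look-alike of the part that bears transformer_c alone.

How it is judged:
At the end, for the whole second after the job is handed in: The transformer, big capacitor and relay are in the large, middle and small end bays of the long tray, the heat sink and small capacitor in the large and small bays of the short tray; each has its centre within its bay, stands on the bay floor (within 4 mm) and upright (within 0.12 rad), at rest (x of transformer_c in the frame of tray_long between -0.0915 and -0.018 m and y of transformer_c in the frame of tray_long between -0.03 and 0.03 m and z of transformer_c in the frame of tray_long below 0.028 m and angle between each of transformer_c, cap_big_c, relay_c, heatsink_c, cap_small_c's own z axis and vertical below 0.12 rad and linear speed of each of transformer, cap_big, relay, heatsink, cap_small below 0.02 m/s and x of cap_big_c in the frame of tray_long between -0.015 and 0.037 m and y of cap_big_c in the frame of tray_long between -0.03 and 0.03 m and z of cap_big_c in the frame of tray_long below 0.033 m and x of relay_c in the frame of tray_long between 0.04 and 0.092 m and y of relay_c in the frame of tray_long between -0.03 and 0.03 m and z of relay_c in the frame of tray_long below 0.026 m and x of heatsink_c in the frame of tray_short between -0.0645 and 0.0095 m and y of heatsink_c in the frame of tray_short between -0.03 and 0.03 m and z of each of heatsink_c, cap_small_c in the frame of tray_short below 0.026 m and x of cap_small_c in the frame of tray_short between 0.0125 and 0.0645 m and y of cap_small_c in the frame of tray_short between -0.03 and 0.03 m); the robot touches nothing.
It fails at once if a part is dropped: out of the gripper with its centre more than 40 mm above where it stands on the bench ((height (world z) of transformer_c above 0.06 m and contact force between the fingers and transformer below 0.02 N) or (height (world z) of cap_big_c above 0.065 m and contact force between the fingers and cap_big below 0.02 N) or (height (world z) of relay_c above 0.058 m and contact force between the fingers and relay below 0.02 N) or (height (world z) of heatsink_c above 0.058 m and contact force between the fingers and heatsink below 0.02 N) or (height (world z) of cap_small_c above 0.058 m and contact force between the fingers and cap_small below 0.02 N)).
It fails at once if the solder reel is pushed more than 20 mm or tipped (distance of reel from where it was at the start of the episode above 0.02 m or angle between reel's own z axis and vertical above 0.3 rad).
It also fails if it takes over 120 s, if anything falls off the work surface, if the arm or the gripper's body presses on something with over 40 N, if the wrist force passes 120 N, or if a joint passes its speed limit or range.

## Working session

There is one attempt and no reset: what is moved stays moved. The work goes in short steps, Python scripts to look and compute and a tool call to move; the robot and the scene stay as the last step left them, time stands still between calls to the robot, and variables do not carry over. Pictures are saved under pics/ and viewed, about 12 in all and at most 16, crops included, and the job is handed in when it is done.

Besides the shell and the picture viewer there is one more tool, called after "Request:" as name(argument=value, ...) on one line, values as JSON. arm_command: Moves the arm, as the interface text tells. Its arguments: {"type":"object","properties":{"increments":{"type":"array"},"grip":{"type":"number"}},"required":["increments"]}

```bash
ls; mkdir -p pics; python3 - <<'E'
from bench import arm
import cv2,numpy as np
for n in ("top","scene"):
    f=arm.grab_frame(n); cv2.imwrite(f"pics/{n}0.png",f["pixels"][:,:,::-1]); np.savez(n+"0.npz",**{k:v for k,v in f.items()})
    print(n,np.round(f["mtx"],1).tolist(),np.round(f["R"],3).tolist(),np.round(f["t"],3).tolist())
    for q in ["transformer_c","cap_big_c","cap_small_c","relay_c","heatsink_c","tray_long","tray_short","reel"]:
        print(q,[(np.round(d["box"]).astype(int).tolist(),round(d["confidence"],2)) for d in arm.recognise(q,n)[:4]])
s=arm.state();print(s)
E
```

```text
pics
top [[440.8, 0.0, 324.2], [0.0, 440.8, 238.7], [0.0, 0.0, 1.0]] [[-0.016, -1.0, -0.004], [-0.991, 0.017, -0.131], [0.131, 0.002, -0.991]] [-0.006, 0.571, 0.94]
transformer_c [([245, 207, 268, 226], 0.9), ([280, 233, 297, 257], 0.88), ([355, 275, 384, 302], 0.63), ([250, 161, 274, 189], 0.57)]
cap_big_c [([257, 282, 277, 300], 0.72)]
cap_small_c []
relay_c [([308, 272, 322, 286], 0.59), ([303, 189, 318, 215], 0.37), ([247, 204, 270, 225], 0.21)]
heatsink_c [([304, 187, 319, 216], 0.57), ([321, 226, 347, 242], 0.52)]
tray_long [([138, 241, 206, 327], 0.72)]
tray_short [([432, 246, 493, 308], 0.72)]
reel [([354, 274, 381, 304], 0.58)]
scene [[455.1, 0.0, 323.8], [0.0, 455.1, 239.5], [0.0, 0.0, 1.0]] [[-0.782, 0.624, -0.008], [0.321, 0.39, -0.863], [-0.535, -0.677, -0.505]] [0.431, -0.129, 1.222]
transformer_c [([331, 255, 351, 284], 0.93), ([324, 287, 352, 320], 0.83), ([276, 303, 305, 342], 0.6)]
cap_big_c [([390, 245, 407, 278], 0.6)]
cap_small_c [([247, 235, 261, 253], 0.75)]
relay_c [([344, 236, 362, 258], 0.69)]
heatsink_c [([294, 236, 311, 266], 0.65), ([269, 264, 299, 295], 0.56)]
tray_long [([423, 310, 554, 356], 0.63)]
tray_short [([246, 187, 287, 214], 0.72)]
reel [([313, 207, 342, 237], 0.61)]
{'clock': 0.9, 'q': array([ 1.11340952e+00,  1.23788333e-01,  1.65031877e+00,  4.33088952e-06,
        1.36750372e+00, -8.26334746e-02]), 'dq': array([-5.74441743e-06,  9.55850917e-04,  3.17339989e-03, -1.81102608e-03,
        3.02100111e-03, -3.41579333e-04]), 'effort': array([-1.27850446e-03, -4.17589796e+01, -3.60228181e+01,  7.74060516e-02,
        4.31150920e-02, -3.60257275e-05]), 'ee_pos': array([0.23796487, 0.60485159, 0.23365266]), 'eef_rot': array([ 1.86282554e-01,  9.82496214e-01, -8.18960054e-06, -4.46720702e-06]), 'wrist_force': array([0.30649024, 0.40323749, 0.47864504]), 'moment': array([0.01944459, 0.01427164, 0.01968547]), 'width': 0.09530969465808721}
```

```bash
python3 - <<'E'
import cv2
im=cv2.imread("pics/top0.png")[140:340,120:510]
cv2.imwrite("pics/top0c.png",cv2.resize(im,None,fx=2.05,fy=2.05,interpolation=cv2.INTER_CUBIC))
E
```

```text
(no output)
```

View pics/top0c.png

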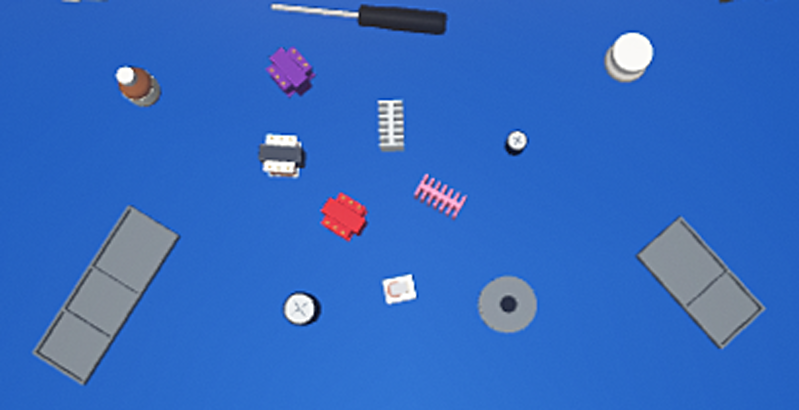

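View pics/scene0.png

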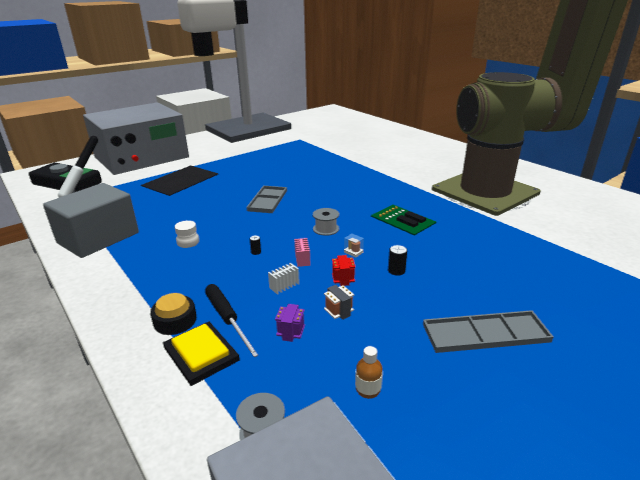

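Crop pixels: the transformer is at (281,155) (dark core, white flanges), with look-alikes red at (344,216) and purple at (290,70). The heat sink is grey at (391,125), with a pink look-alike at (440,195). Relay (399,289), big cap (301,308), small cap (516,140), reel (508,304), long tray on the left, short tray on the right. The enlarged crop settles which is which by colour.

```bash
cat > h.py <<'E'
from bench import arm
import cv2,numpy as np,json
from scipy.spatial.transform import Rotation as Ro
def ray(px,K,R,t,z):
    """world points at height z under pixels (R,t: world->cam)"""
    d=np.c_[cv2.undistortPoints(np.float64(px).reshape(-1,1,2),K,None).reshape(-1,2),np.ones(np.size(px)//2)]@R
    c=-R.T@t
    return (c+d*((z-c[2])/d[:,2])[:,None])[:,:2]
def blobs(img):
    hsv=cv2.cvtColor(img,cv2.COLOR_RGB2HSV)
    blue=(abs(hsv[:,:,0].astype(int)-108)<14)&(hsv[:,:,1]>140)
    m=cv2.morphologyEx((~blue).astype(np.uint8)*255,cv2.MORPH_OPEN,np.ones((2,2),np.uint8))
    return [c for c in cv2.findContours(m,cv2.RETR_EXTERNAL,cv2.CHAIN_APPROX_NONE)[0] if cv2.contourArea(c)>60]
def rect(pts):
    (c,s,a)=cv2.minAreaRect((pts*1000).astype(np.float32))
    if s[0]<s[1]: s=s[::-1];a+=90
    return np.array(c)/1000,s,(a+90)%180-90   # centre m, (long,short) mm, long-axis yaw deg
def go(x,y,z,yaw,name=""):
    """increments for a TCP target; yaw = world direction (deg) of jaw opening axis"""
    s=arm.state();R=Ro.from_quat(s["eef_rot"])
    yv=R.apply([0,1,0]);cur=np.degrees(np.arctan2(yv[1],yv[0]))
    T=np.column_stack([[np.sin(np.radians(yaw)),-np.cos(np.radians(yaw)),0],[np.cos(np.radians(yaw)),np.sin(np.radians(yaw)),0],[0,0,-1]])
    T=T if np.linalg.det(T)>0 else T@np.diag([-1,1,1])
    out=[]
    for sg in (1,-1):
        w=(R.inv()*Ro.from_matrix(T@np.diag([sg,sg,1]))).as_rotvec(); out.append(w)
    print(name,"cm",np.round(R.inv().apply(np.array([x,y,z])-s["ee_pos"])*100,2),"rotvecs",[np.round(w,3).tolist() for w in out],"jawyaw",round(cur,1),"q6",round(s["q"][5],2),"tcp",np.round(s["ee_pos"],4))
E
python3 - <<'E'
from h import *
d=np.load("top0.npz")
for c in blobs(d["pixels"]):
    x,y,w,h=cv2.boundingRect(c)
    if w>120 or y<140: continue
    o=[]
    for z in (0.012,0.037):
        cc,s,a=rect(ray(c.reshape(-1,2)+0.0,d["mtx"],d["R"],d["t"],z)); o+=[np.round(cc,4).tolist(),np.round(s,0).tolist(),round(a,1)]
    print((x+w//2,y+h//2),o)
E
python3 - <<'E'
from h import *
d=np.load("top0.npz");im=d["pixels"]
hsv=cv2.cvtColor(im,cv2.COLOR_RGB2HSV)
for r,c in [(300,320),(200,220),(170,400),(320,480)]: print(hsv[r,c])
print([cv2.boundingRect(c) for c in blobs(im)])
for c in cv2.findContours(((~((abs(hsv[:,:,0].astype(int)-107)<14)&(hsv[:,:,1]>140)))*255).astype(np.uint8),cv2.RETR_LIST,cv2.CHAIN_APPROX_NONE)[0]:
    x,y,w,h=cv2.boundingRect(c)
    if w>120 or y<140 or cv2.contourArea(c)<40: continue
    o=[]
    for z in (0.012,0.037):
        cc,s,a=rect(ray(c.reshape(-1,2)+0.0,d["mtx"],d["R"],d["t"],z)); o+=[np.round(cc,4).tolist(),np.round(s,0).tolist(),round(a,1)]
    print((x+w//2,y+h//2),o)
E
```

```text
[108 194 210]
[108 204 196]
[109 200 194]
[108 205 197]
[(0, 0, 640, 480)]
(332, 367) [[0.2915, -0.027], [128.0, 83.0], -85.0, [0.2953, -0.0268], [125.0, 81.0], -85.0]
(266, 291) [[0.4598, 0.1179], [34.0, 33.0], -27.0, [0.4594, 0.1145], [33.0, 32.0], -27.0]
(367, 288) [[0.4613, -0.1095], [63.0, 58.0], 89.1, [0.4608, -0.1072], [61.0, 56.0], 89.1]
(314, 281) [[0.4792, 0.0087], [34.0, 28.0], -78.4, [0.4783, 0.008], [33.0, 27.0], -78.4]
(462, 278) [[0.4816, -0.322], [136.0, 68.0], 40.0, [0.4806, -0.3143], [133.0, 67.0], 40.0]
(171, 284) [[0.4796, 0.3301], [191.0, 68.0], -32.0, [0.4787, 0.3213], [186.0, 67.0], -32.0]
(288, 246) [[0.561, 0.0684], [53.0, 43.0], 55.8, [0.558, 0.0663], [51.0, 42.0], 55.8]
(335, 236) [[0.5814, -0.0379], [54.0, 31.0], 59.8, [0.5779, -0.0374], [52.0, 30.0], 59.8]
(257, 216) [[0.6303, 0.1377], [51.0, 47.0], 84.2, [0.6256, 0.1338], [49.0, 46.0], 84.2]
(372, 209) [[0.6429, -0.1256], [21.0, 20.0], -45.9, [0.6378, -0.1229], [21.0, 19.0], -45.9]
(310, 201) [[0.6624, 0.0159], [56.0, 28.0], -0.8, [0.6568, 0.0151], [55.0, 27.0], -0.8]
(187, 182) [[0.7145, 0.3016], [56.0, 37.0], 44.6, [0.7077, 0.2936], [55.0, 36.0], 44.6]
(262, 175) [[0.7277, 0.128], [58.0, 42.0], 37.7, [0.7205, 0.1243], [57.0, 41.0], 37.7]
(427, 168) [[0.7365, -0.2562], [61.0, 48.0], -45.8, [0.7291, -0.2501], [60.0, 46.0], -45.8]
(294, 149) [[0.7917, 0.0518], [199.0, 26.0], 83.4, [0.7829, 0.05], [194.0, 25.0], 83.4]
```

```bash
python3 - <<'E'
from h import *
f=arm.grab_frame("wrist");print(np.round(f["hand_eye"],3).tolist(),np.round(f["mtx"],1).tolist())
print(Ro.from_quat(arm.state()["eef_rot"]).as_matrix().round(2).tolist())
go(0.46,0.115,0.22,90,"view capbig")
E
```

```text
[[0.001, -0.956, -0.292, 0.082], [1.0, 0.001, 0.001, -0.0], [-0.001, -0.292, 0.956, -0.15], [0.0, 0.0, 0.0, 1.0]] [[379.4, 0.0, 317.1], [0.0, 379.4, 239.6], [0.0, 0.0, 1.0]]
[[-0.93, 0.37, 0.0], [0.37, 0.93, -0.0], [-0.0, -0.0, -1.0]]
view capbig cm [-38.59 -37.46   1.37] rotvecs [[-0.0, 0.0, -0.375], [0.0, 0.0, 2.767]] jawyaw 68.5 q6 -0.08 tcp [0.238  0.6049 0.2337]
```

Request:
arm_command(increments=[{"xyz": [-4.8,-4.4,-2],"angular": [0,0,0]},{"xyz": [-9,-8.4,-4],"angular": [0,0,-0.05]},{"xyz": [-13.4,-12.4,-6.6],"angular": [0,0,-0.15]},{"xyz": [-18,-16.5,-6.6],"angular": [0,0,-0.25]},{"xyz": [-22,-21,-6.6],"angular": [0,0,-0.375]}])

```text
clock: 1.58
ee_pos: [0.3656, 0.3303, 0.3007]
eef_rot: [-0.002, 1.0, 0.001, 0.001]
wrist_force: [0.8, -0.4, -0.8]
width: 0.0947
```

```bash
python3 - <<'E'
from h import *
go(0.52,0.02,0.3,90)
E
```

```text
cm [-15.3  -31.1    0.06] rotvecs [[0.001, 0.002, 0.005], [-0.003, 0.002, -3.137]] jawyaw 90.3 q6 -0.95 tcp [0.3656 0.3303 0.3007]
```

Request:
arm_command(increments=[{"xyz": [-2.7,-5.5,0],"angular": [0,0,0]},{"xyz": [-5.4,-11,0],"angular": [0,0,0]},{"xyz": [-8.2,-16.6,0],"angular": [0,0,0]},{"xyz": [-11,-22.2,0],"angular": [0,0,0]},{"xyz": [-13,-27,0],"angular": [0,0,0]}])

```text
clock: 2.2
ee_pos: [0.4954, 0.0596, 0.2999]
eef_rot: [0.0, 1.0, 0.0, 0.0]
wrist_force: [0.5, 1.0, 0.1]
width: 0.0949
```

```bash
cat >> h.py <<'E'
from scipy.optimize import minimize
DIM=dict(transformer=(46,40,40),cap_big=(35,0,50),cap_small=(22,0,36),relay=(32,26,36),heatsink=(50,26,36),tray_long=(190,66,12),tray_short=(135,66,12))
def shot(n):
    s=arm.state();f=arm.grab_frame(n)
    if n=="wrist":
        M=np.eye(4);M[:3,:3]=Ro.from_quat(s["eef_rot"]).as_matrix();M[:3,3]=s["ee_pos"];M=np.linalg.inv(M@f["hand_eye"]);f["R"],f["t"]=M[:3,:3],M[:3,3]
    return f
def mask(img):
    h=cv2.cvtColor(img,cv2.COLOR_RGB2HSV);return ~((abs(h[:,:,0].astype(int)-107)<14)&(h[:,:,1]>140))
def hull(name,p,f,z0=0,S=4):
    L,W,H=np.array(DIM[name])/1000
    if W==0: a=np.linspace(0,6.283,33);b=np.c_[np.cos(a),np.sin(a)]*L/2
    else: b=np.array([[1,1],[1,-1],[-1,-1],[-1,1]])*[L/2,W/2]
    c,s=np.cos(p[2]),np.sin(p[2]);b=b@np.array([[c,s],[-s,c]])+p[:2]
    P=np.vstack([np.c_[b,np.full(len(b),z)] for z in (z0,z0+H)])
    px=cv2.projectPoints(P,cv2.Rodrigues(f["R"])[0],f["t"],f["mtx"],None)[0]
    return cv2.convexHull(px.astype(np.float32))
def fit(name,p0,f,z0=0):
    """p0=(x,y,yaw deg); fit box silhouette to convex hull of the non-blue blob nearest to it"""
    p0=np.array([p0[0],p0[1],np.radians(p0[2])]);cs=cv2.findContours(mask(f["pixels"]).astype(np.uint8),cv2.RETR_LIST,cv2.CHAIN_APPROX_NONE)[0]
    c0=hull(name,p0,f,z0).reshape(-1,2);m=c0.mean(0);A0=cv2.contourArea(c0)
    cs=[c for c in cs if .5*A0<cv2.contourArea(c)<2.*A0]
    if not cs: return None
    b=cv2.convexHull(min(cs,key=lambda c:np.hypot(*(c.reshape(-1,2).mean(0)-m)))).astype(np.float32)
    Ab=cv2.contourArea(b)
    def cost(p):
        h=hull(name,p,f,z0);i=cv2.intersectConvexConvex(h,b)[0];return 1-i/(cv2.contourArea(h)+Ab-i)
    best=None
    for dy in ([0] if DIM[name][1]==0 else np.radians([-30,-10,10,30,80])):
        r=minimize(cost,p0+[0,0,dy],method="Nelder-Mead",options=dict(initial_simplex=p0+[0,0,dy]+np.array([[0,0,0],[.01,0,0],[0,.01,0],[0,0,.15]]),xatol=1e-5,fatol=1e-5))
        if best is None or r.fun<best.fun: best=r
    return [round(best.x[0],4),round(best.x[1],4),round(np.degrees(best.x[2]),1),round(1-best.fun,3)]
P0=dict(transformer=(.626,.134,84),cap_big=(.46,.115,0),cap_small=(.64,-.124,0),relay=(.478,.008,-78),heatsink=(.657,.015,0),tray_long=(.48,.33,-32),tray_short=(.482,-.322,40))
E
python3 - <<'E'
from h import *
t=np.load("top0.npz");f=shot("wrist");cv2.imwrite("pics/w1.png",f["pixels"][:,:,::-1])
for n,p in P0.items(): print(n,fit(n,p,t),fit(n,p,f))
print(arm.state()["ee_pos"],np.abs(arm.state()["dq"]).max())
E
```

```text
transformer [np.float64(0.6283), np.float64(0.1345), np.float64(82.9), np.float64(0.834)] [np.float64(0.628), np.float64(0.133), np.float64(100.7), np.float64(0.868)]
cap_big [np.float64(0.4591), np.float64(0.1119), np.float64(-5.1), np.float64(0.726)] [np.float64(0.4594), np.float64(0.1089), np.float64(0.5), np.float64(0.851)]
cap_small [np.float64(0.6375), np.float64(-0.1231), np.float64(8.0), np.float64(0.609)] [np.float64(0.64), np.float64(-0.124), np.float64(0.0), np.float64(0.0)]
relay [np.float64(0.4789), np.float64(0.0084), np.float64(-78.6), np.float64(0.964)] [np.float64(0.4794), np.float64(0.0068), np.float64(-77.3), np.float64(0.947)]
heatsink [np.float64(0.6614), np.float64(0.0154), np.float64(-0.8), np.float64(0.943)] [np.float64(0.6611), np.float64(0.0119), np.float64(2.8), np.float64(0.932)]
tray_long [np.float64(0.4804), np.float64(0.3318), np.float64(-32.0), np.float64(0.982)] [np.float64(0.4801), np.float64(0.328), np.float64(-31.9), np.float64(0.989)]
tray_short [np.float64(0.4821), np.float64(-0.3234), np.float64(40.1), np.float64(0.987)] [np.float64(0.482), np.float64(-0.322), np.float64(10.0), np.float64(0.0)]
[0.496977   0.05507486 0.29968694] 0.1471771525359132
```

View pics/w1.png

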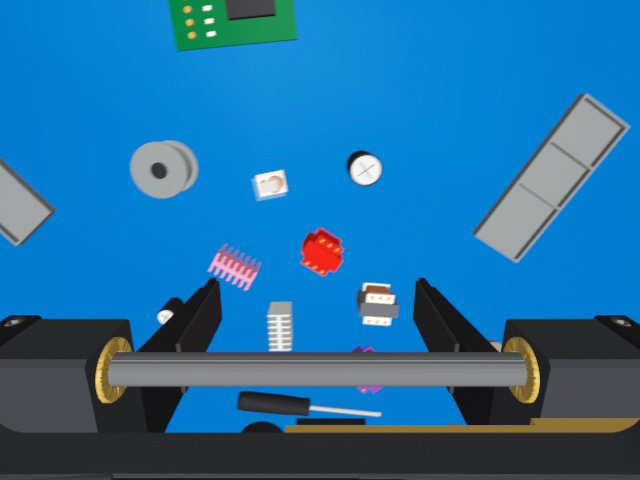

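```bash
sed -i 's/(h\[:,:,1\]>140))$/(h[:,:,1]>140)\&(h[:,:,2]>100))/; s/return \[round.*/return np.round([*best.x[:2],np.degrees(best.x[2]),1-best.fun],4).tolist()/' h.py; python3 - <<'E'
from h import *
t=np.load("top0.npz");f=shot("wrist")
for n,p in P0.items(): print(n,fit(n,p,t),fit(n,p,f))
print(arm.state()["ee_pos"],np.abs(arm.state()["dq"]).max())
E
```

```text
transformer [0.6283, 0.1345, 82.8708, 0.8413] [0.6274, 0.1343, 103.563, 0.8551]
cap_big [0.4595, 0.1119, 1.8195, 0.8569] [0.459, 0.1101, 8.7545, 0.8801]
cap_small [0.6378, -0.123, 2.4836, 0.7801] [0.64, -0.124, 0.0, 0.0]
relay [0.4789, 0.0084, -78.5823, 0.9636] [0.4792, 0.0079, -76.3804, 0.9334]
heatsink [0.6614, 0.0154, -0.7789, 0.9434] [0.6602, 0.0139, 1.0526, 0.981]
tray_long [0.4802, 0.3315, -32.0493, 0.9911] [0.4796, 0.3294, -31.9309, 0.9891]
tray_short [0.4821, -0.3234, 40.1147, 0.987] [0.482, -0.322, 10.0, 0.0]
[0.49592857 0.0579482  0.29956387] 0.07494194413236167
```

Request:
arm_command(increments=[{"xyz": [1.5,2,4],"angular": [0,0,0.15]},{"xyz": [3,4,8.5],"angular": [0,0,0.3]},{"xyz": [3.7,5.3,13],"angular": [0,0,0.45]},{"xyz": [3.7,5.3,17],"angular": [0,0,0.56]},{"xyz": [3.7,5.3,19],"angular": [0,0,0.56]}])

```text
clock: 2.92
ee_pos: [0.4557, 0.1157, 0.1071]
eef_rot: [0.276, 0.961, -0.001, -0.002]
wrist_force: [-0.1, 0.1, 0.4]
width: 0.0952
```

Request:
arm_command(increments=[{"xyz": [0,0,0],"angular": [0,0,0]}])

```text
clock: 3.05
ee_pos: [0.456, 0.1154, 0.1079]
eef_rot: [0.276, 0.961, -0.001, -0.002]
wrist_force: [0.3, 0.5, -0.2]
width: 0.0956
```

```bash
python3 - <<'E'
from h import *
go(0.459,0.111,0.03,58)
f=shot("wrist");print(fit("cap_big",(.459,.111,0),f), fit("relay",(.479,.008,-78),f),fit("tray_long",(.48,.33,-32),f))
E
```

```text
cm [-0.51 -0.19  7.79] rotvecs [[-0.002, -0.003, -0.0], [-0.005, 0.004, 3.141]] jawyaw 58.0 q6 -0.88 tcp [0.456  0.1154 0.1079]
[0.4579, 0.1127, 5.6451, 0.8979] [0.479, 0.008, -108.0, 0.0] None
```

Request:
arm_command(increments=[{"xyz": [-0.5,-0.2,4],"angular": [0,0,0]},{"xyz": [-0.5,-0.2,7],"angular": [0,0,0]},{"xyz": [-0.5,-0.2,7.8],"angular": [0,0,0]}])

```text
clock: 3.48
ee_pos: [0.4606, 0.1106, 0.0313]
eef_rot: [0.276, 0.961, -0.0, -0.001]
wrist_force: [0.2, -0.1, 0.1]
width: 0.0953
```

Request:
arm_command(increments=[{"xyz": [0,0,0],"angular": [0,0,0]},{"xyz": [0,0,0],"angular": [0,0,0]},{"xyz": [0,0,0],"angular": [0,0,0]},{"xyz": [0,0,0],"angular": [0,0,0]}], grip=0)

```text
clock: 3.98
ee_pos: [0.4615, 0.1106, 0.0324]
eef_rot: [0.276, 0.961, 0.0, 0.001]
wrist_force: [-0.2, -0.3, 0.7]
width: 0.0609
```

```bash
python3 - <<'E'
from h import *
go(0.4707,0.3363,0.08,58)
E
```

```text
cm [11.2  19.62 -4.75] rotvecs [[0.001, 0.001, -0.001], [0.002, -0.001, 3.14]] jawyaw 57.9 q6 -0.89 tcp [0.4615 0.1106 0.0324]
```

Request:
arm_command(increments=[{"xyz": [0,0,0],"angular": [0,0,0]},{"xyz": [0,0,0],"angular": [0,0,0]},{"xyz": [0,0,0],"angular": [0,0,0]},{"xyz": [0,0,0],"angular": [0,0,0]},{"xyz": [0,0,0],"angular": [0,0,0]}])

```text
clock: 4.6
ee_pos: [0.4609, 0.1105, 0.0316]
eef_rot: [0.276, 0.961, -0.0, -0.0]
wrist_force: [-0.3, 0.6, 0.1]
width: 0.0348
```

Request:
arm_command(increments=[{"xyz": [0,0,-2.5],"angular": [0,0,0]},{"xyz": [1.5,3,-5],"angular": [0,0,0]},{"xyz": [4,7.5,-5],"angular": [0,0,0]},{"xyz": [6.5,12,-5],"angular": [0,0,0]},{"xyz": [8.5,16,-5],"angular": [0,0,0]}])

```text
clock: 5.22
ee_pos: [0.4737, 0.293, 0.0816]
eef_rot: [0.276, 0.961, 0.0, 0.0]
wrist_force: [0.3, -0.6, 0.2]
width: 0.0347
```

```bash
python3 - <<'E'
from h import *
go(0.4707,0.3363,0.037,58)
E
```

```text
cm [2.55 3.51 4.46] rotvecs [[0.0, 0.0, -0.001], [0.0, -0.0, 3.141]] jawyaw 58.0 q6 -0.55 tcp [0.4737 0.293  0.0816]
```

Request:
arm_command(increments=[{"xyz": [2.5,3.5,0],"angular": [0,0,0]},{"xyz": [2.5,3.5,0],"angular": [0,0,0]},{"xyz": [2.5,3.5,2.5],"angular": [0,0,0]},{"xyz": [2.5,3.5,4],"angular": [0,0,0]},{"xyz": [2.5,3.5,4.4],"angular": [0,0,0]}])

```text
clock: 5.85
ee_pos: [0.4703, 0.3328, 0.036]
eef_rot: [0.277, 0.961, -0.001, -0.001]
wrist_force: [0.8, -0.6, -0.5]
width: 0.0347
```

```bash
python3 - <<'E'
from h import *
f=shot("wrist");cv2.imwrite("pics/w2.png",f["pixels"][:,:,::-1])
go(0.4707,0.3363,0.036,58); print(arm.state()["wrist_force"])
E
```

```text
cm [0.16 0.28 0.03] rotvecs [[-0.002, -0.001, -0.002], [-0.002, 0.003, 3.14]] jawyaw 57.9 q6 -0.49 tcp [0.4706 0.3331 0.0363]
[-1.20936235 -0.19486078 -1.04365667]
```

View pics/w2.png

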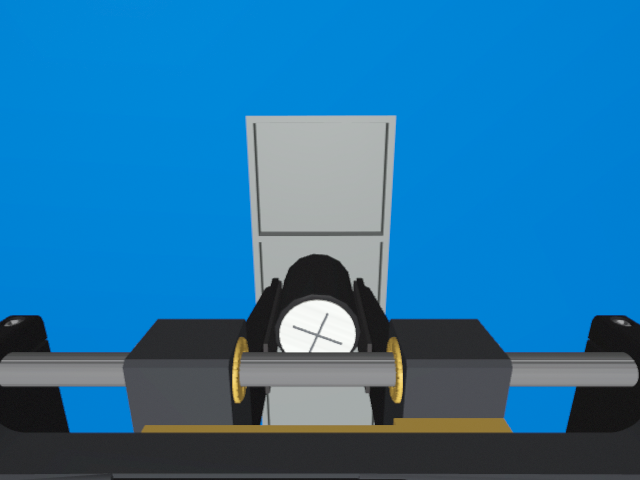

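Request:
arm_command(increments=[{"xyz": [0,0,0],"angular": [0,0,0]},{"xyz": [0,0,0],"angular": [0,0,0]},{"xyz": [0,0,-3],"angular": [0,0,0]},{"xyz": [0,0,-7],"angular": [0,0,0]},{"xyz": [0,-4,-9],"angular": [0,0,0]}], grip=0.8)

```text
clock: 6.52
ee_pos: [0.4525, 0.3019, 0.1319]
eef_rot: [0.276, 0.961, 0.002, 0.002]
wrist_force: [0.1, -0.1, 0.5]
width: 0.0747
```

```bash
python3 - <<'E'
from h import *
go(0.479,0.008,0.12,102.5)
E
```

```text
cm [-17.82 -23.53   1.11] rotvecs [[0.004, 0.006, -0.777], [0.007, -0.006, 2.365]] jawyaw 58.0 q6 -0.52 tcp [0.4525 0.3019 0.1319]
```

Request:
arm_command(increments=[{"xyz": [-3.6,-4.7,0.5],"angular": [0,0,-0.16]},{"xyz": [-7.2,-9.4,1],"angular": [0,0,-0.32]},{"xyz": [-10.8,-14.1,1],"angular": [0,0,-0.48]},{"xyz": [-14.4,-18.8,1],"angular": [0,0,-0.64]},{"xyz": [-17.8,-23.4,1],"angular": [0,0,-0.777]}])

```text
clock: 7.15
ee_pos: [0.4771, 0.0057, 0.1189]
eef_rot: [-0.111, 0.994, -0.0, 0.001]
wrist_force: [0.4, -0.5, -0.0]
width: 0.0759
```

Request:
arm_command(increments=[{"xyz": [0,0,0],"angular": [0,0,0]},{"xyz": [0,0,0],"angular": [0,0,0]}])

```text
clock: 7.4
ee_pos: [0.4768, 0.0076, 0.1182]
eef_rot: [-0.108, 0.994, 0.0, 0.0]
wrist_force: [-0.4, 0.2, 0.7]
width: 0.076
```

```bash
python3 - <<'E'
from h import *
f=shot("wrist");print(fit("relay",(.479,.008,-78),f),fit("transformer",(.628,.134,88),f),fit("heatsink",(.66,.014,0),f))
go(0.479,0.008,0.029,102.5)
E
```

```text
[0.4789, 0.0064, -82.2478, 0.9074] [0.6167, -0.0201, 136.9467, 0.3187] [0.66, 0.014, -30.0, 0.0]
 cm [-0.21 -0.08  8.9 ] rotvecs [[0.0, 0.001, -0.001], [0.001, -0.0, 3.141]] jawyaw 102.4 q6 -1.88 tcp [0.4767 0.0083 0.118 ]
```

Request:
arm_command(increments=[{"xyz": [-0.2,-0.1,4.5],"angular": [0,0,0]},{"xyz": [-0.2,-0.1,8],"angular": [0,0,0]},{"xyz": [-0.2,-0.1,8.9],"angular": [0,0,0]},{"xyz": [-0.2,-0.1,8.9],"angular": [0,0,0]}])

```text
clock: 7.95
ee_pos: [0.4788, 0.0079, 0.0287]
eef_rot: [-0.109, 0.994, 0.0, -0.0]
wrist_force: [-0.2, 0.1, 1.3]
width: 0.0763
```

Request:
arm_command(increments=[{"xyz": [0,0,0],"angular": [0,0,0]},{"xyz": [0,0,0],"angular": [0,0,0]},{"xyz": [0,0,0],"angular": [0,0,0]},{"xyz": [0,0,0],"angular": [0,0,0]},{"xyz": [0,0,0],"angular": [0,0,0]}], grip=0)

```text
clock: 8.57
ee_pos: [0.4788, 0.0068, 0.0288]
eef_rot: [-0.108, 0.994, 0.0, 0.0]
wrist_force: [-0.4, 0.6, 2.2]
width: 0.0321
```

Request:
arm_command(increments=[{"xyz": [0,0,0],"angular": [0,0,0]},{"xyz": [0,0,0],"angular": [0,0,0]}])

```text
clock: 8.82
ee_pos: [0.4788, 0.0068, 0.0288]
eef_rot: [-0.108, 0.994, -0.0, -0.0]
wrist_force: [-0.4, 0.4, 1.1]
width: 0.032
```

```bash
python3 - <<'E'
from h import *
go(0.424,0.3655,0.1,58)
E
```

```text
cm [-2.38 36.2  -7.12] rotvecs [[-0.0, -0.0, 0.776], [0.0, -0.0, -2.366]] jawyaw 102.4 q6 -1.89 tcp [0.4788 0.0068 0.0288]
```

Request:
arm_command(increments=[{"xyz": [0,0,-4],"angular": [0,0,0]},{"xyz": [0,3,-8],"angular": [0,0,0.1]},{"xyz": [-0.4,9,-8],"angular": [0,0,0.25]},{"xyz": [-0.8,15,-8],"angular": [0,0,0.4]},{"xyz": [-1.2,21,-8],"angular": [0,0,0.55]}])

```text
clock: 9.45
ee_pos: [0.4449, 0.2156, 0.1088]
eef_rot: [0.168, 0.986, 0.0, 0.0]
wrist_force: [0.6, -0.1, 0.2]
width: 0.0319
```

```bash
python3 - <<'E'
from h import *
go(0.424,0.3655,0.034,58)
E
```

```text
cm [ 6.93 13.45  7.48] rotvecs [[0.001, 0.001, 0.222], [-0.001, 0.001, -2.92]] jawyaw 70.7 q6 -0.89 tcp [0.4449 0.2156 0.1088]
```

Request:
arm_command(increments=[{"xyz": [2.8,5.4,0],"angular": [0,0,0.12]},{"xyz": [5.4,10.6,0],"angular": [0,0,0.22]},{"xyz": [6.9,13.4,0],"angular": [0,0,0.22]},{"xyz": [6.9,13.4,3],"angular": [0,0,0.22]},{"xyz": [6.9,13.4,5],"angular": [0,0,0.22]}])

```text
clock: 10.07
ee_pos: [0.4228, 0.3631, 0.0569]
eef_rot: [0.272, 0.962, -0.001, -0.001]
wrist_force: [-0.7, 0.7, -0.6]
width: 0.0319
```

```bash
python3 - <<'E'
from h import *
go(0.424,0.3655,0.0335,58)
E
```

```text
cm [0.03 0.27 2.34] rotvecs [[-0.002, -0.001, 0.008], [0.001, -0.003, -3.134]] jawyaw 58.5 q6 -0.41 tcp [0.4228 0.3631 0.0569]
```

Request:
arm_command(increments=[{"xyz": [0,0.2,1.3],"angular": [0,0,0]},{"xyz": [0,0.2,2.2],"angular": [0,0,0]},{"xyz": [0,0.2,2.4],"angular": [0,0,0]},{"xyz": [0,0.2,2.4],"angular": [0,0,0]}])

```text
clock: 10.58
ee_pos: [0.4252, 0.3649, 0.0351]
eef_rot: [0.272, 0.962, 0.0, 0.0]
wrist_force: [0.2, -0.9, 0.5]
width: 0.032
```

```bash
python3 - <<'E'
from h import *
go(0.424,0.3655,0.0335,58);print(arm.state()["wrist_force"],arm.state()["width"])
E
```

```text
cm [ 0.13 -0.01  0.16] rotvecs [[0.001, 0.0, 0.007], [-0.001, 0.001, -3.135]] jawyaw 58.4 q6 -0.41 tcp [0.4252 0.3649 0.0351]
[ 0.19694584 -0.88781699  0.46895965] 0.03204227192852894
```

Request:
arm_command(increments=[{"xyz": [0,0,0.15],"angular": [0,0,0]},{"xyz": [0,0,0.15],"angular": [0,0,0]}])

```text
clock: 10.82
ee_pos: [0.425, 0.365, 0.0336]
eef_rot: [0.272, 0.962, 0.0, 0.0]
wrist_force: [0.0, -1.1, -0.8]
width: 0.0317
```

Request:
arm_command(increments=[{"xyz": [0,0,0.15],"angular": [0,0,0]},{"xyz": [0,0,0.15],"angular": [0,0,0]},{"xyz": [0,0,-3],"angular": [0,0,0]},{"xyz": [0,0,-7],"angular": [0,0,0]},{"xyz": [0,-4,-10],"angular": [0,0,0]}], grip=0.9)

```text
clock: 11.45
ee_pos: [0.4052, 0.332, 0.1358]
eef_rot: [0.272, 0.962, 0.001, 0.001]
wrist_force: [-0.8, -0.9, 0.4]
width: 0.0763
```

```bash
python3 - <<'E'
from h import *
go(0.628,0.134,0.14,92)
E
```

```text
cm [-29.34  -5.23  -0.39] rotvecs [[0.003, 0.002, -0.585], [0.003, -0.004, 2.557]] jawyaw 58.5 q6 -0.44 tcp [0.4052 0.332  0.1358]
```

Request:
arm_command(increments=[{"xyz": [-6,-1,0],"angular": [0,0,-0.12]},{"xyz": [-12,-2.1,0],"angular": [0,0,-0.24]},{"xyz": [-18,-3.2,0],"angular": [0,0,-0.36]},{"xyz": [-24,-4.3,0],"angular": [0,0,-0.48]},{"xyz": [-29.3,-5.2,0],"angular": [0,0,-0.585]}])

```text
clock: 12.08
ee_pos: [0.6277, 0.1313, 0.1333]
eef_rot: [-0.018, 1.0, 0.0, 0.0]
wrist_force: [0.8, 0.7, 0.6]
width: 0.0855
```

Request:
arm_command(increments=[{"xyz": [0,0,0],"angular": [0,0,0]},{"xyz": [0,0,0],"angular": [0,0,0]}])

```text
clock: 12.32
ee_pos: [0.6256, 0.1332, 0.1327]
eef_rot: [-0.016, 1.0, 0.0, -0.001]
wrist_force: [-0.5, 0.2, 0.1]
width: 0.0856
```

```bash
python3 - <<'E'
from h import *
f=shot("wrist");cv2.imwrite("pics/w3.png",f["pixels"][:,:,::-1])
print(fit("transformer",(.628,.134,88),f))
go(0.628,0.134,0.031,92)
E
```

```text
[0.6275, 0.1343, 81.9081, 0.8606]
 cm [-0.29  0.02 10.18] rotvecs [[0.0, -0.001, -0.001], [-0.002, -0.0, 3.141]] jawyaw 91.9 q6 -1.48 tcp [0.6252 0.1337 0.1328]
```

View pics/w3.png

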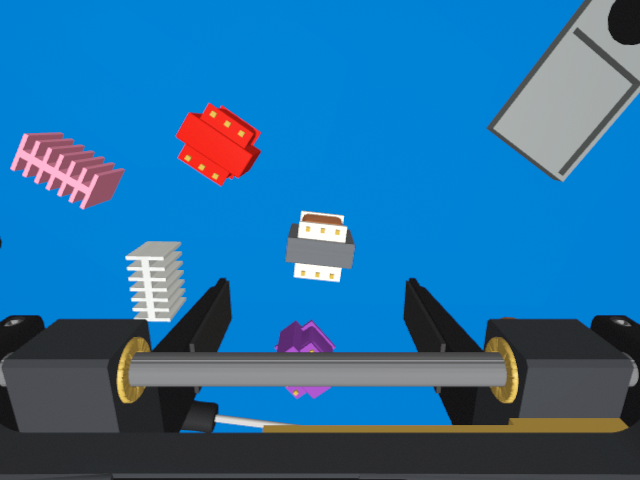

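Request:
arm_command(increments=[{"xyz": [-0.2,0.05,4.5],"angular": [0,0,0.09]},{"xyz": [-0.2,0.05,8.5],"angular": [0,0,0.09]},{"xyz": [-0.2,0.05,10.2],"angular": [0,0,0.09]},{"xyz": [-0.2,0.05,10.2],"angular": [0,0,0.09]}])

```text
clock: 12.88
ee_pos: [0.6267, 0.1343, 0.0301]
eef_rot: [0.028, 1.0, -0.0, -0.001]
wrist_force: [-0.6, -0.3, 0.2]
width: 0.0857
```

Request:
arm_command(increments=[{"xyz": [0,0,0],"angular": [0,0,0]},{"xyz": [0,0,0],"angular": [0,0,0]},{"xyz": [0,0,0],"angular": [0,0,0]},{"xyz": [0,0,0],"angular": [0,0,0]},{"xyz": [0,0,0],"angular": [0,0,0]}], grip=0)

```text
clock: 13.5
ee_pos: [0.6283, 0.1339, 0.0315]
eef_rot: [0.028, 1.0, 0.0, 0.0]
wrist_force: [-1.5, 2.2, 2.4]
width: 0.0459
```

Request:
arm_command(increments=[{"xyz": [0,0,0],"angular": [0,0,0]},{"xyz": [0,0,0],"angular": [0,0,0]}])

```text
clock: 13.75
ee_pos: [0.6283, 0.1339, 0.0315]
eef_rot: [0.028, 1.0, 0.0, 0.0]
wrist_force: [-1.1, 2.5, 4.3]
width: 0.0461
```

```bash
python3 - <<'E'
from h import *
go(0.5266,0.3014,0.0355,58)
E
```

```text
cm [11.1  16.15 -0.39] rotvecs [[0.001, 0.0, 0.502], [-0.0, 0.001, -2.639]] jawyaw 86.8 q6 -1.39 tcp [0.6283 0.1339 0.0315]
```

Request:
arm_command(increments=[{"xyz": [0,0,-4],"angular": [0,0,0]},{"xyz": [1,1.5,-7],"angular": [0,0,0.1]},{"xyz": [4.2,6.2,-7],"angular": [0,0,0.25]},{"xyz": [7.5,11,-7],"angular": [0,0,0.4]},{"xyz": [11.1,16.1,-7],"angular": [0,0,0.5]}])

```text
clock: 14.38
ee_pos: [0.5247, 0.3008, 0.0996]
eef_rot: [0.277, 0.961, -0.001, -0.001]
wrist_force: [0.5, 0.3, -4.0]
width: 0.0461
```

Request:
arm_command(increments=[{"xyz": [0,0,0],"angular": [0,0,0]},{"xyz": [0,0,0],"angular": [0,0,0]},{"xyz": [0,0,3],"angular": [0,0,0]}])

```text
clock: 14.75
ee_pos: [0.5294, 0.3003, 0.0734]
eef_rot: [0.275, 0.961, 0.002, 0.003]
wrist_force: [-0.3, 0.2, -4.2]
width: 0.0457
```

```bash
python3 - <<'E'
from h import *
f=shot("wrist");cv2.imwrite("pics/w4.png",f["pixels"][:,:,::-1])
go(0.5266,0.3014,0.0357,58)
E
```

```text
cm [0.07 0.34 3.11] rotvecs [[-0.004, -0.002, 0.001], [0.003, -0.007, -3.141]] jawyaw 58.0 q6 -0.58 tcp [0.5255 0.2982 0.0669]
```

View pics/w4.png

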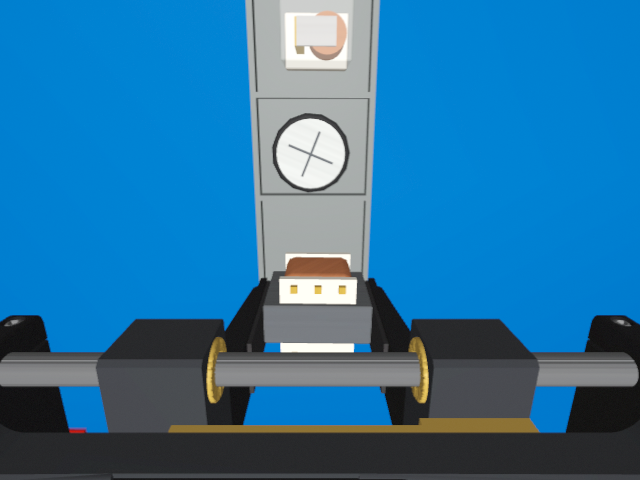

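Request:
arm_command(increments=[{"xyz": [0,0.1,1.5],"angular": [0,0,0]},{"xyz": [0,0.1,2.6],"angular": [0,0,0]},{"xyz": [0,0.1,3.0],"angular": [0,0,0]},{"xyz": [0,0.1,3.0],"angular": [0,0,0]}])

```text
clock: 15.3
ee_pos: [0.527, 0.3013, 0.0411]
eef_rot: [0.275, 0.962, -0.0, -0.0]
wrist_force: [-0.5, 1.1, -4.2]
width: 0.0464
```

```bash
python3 - <<'E'
from h import *
go(0.5266,0.3014,0.0357,58);print(arm.state()["wrist_force"])
E
```

```text
cm [ 0.04 -0.02  0.54] rotvecs [[-0.0, -0.0, 0.002], [0.0, -0.0, -3.14]] jawyaw 58.1 q6 -0.58 tcp [0.527  0.3013 0.0411]
[-0.52840119  1.05886234 -4.23251267]
```

Request:
arm_command(increments=[{"xyz": [0,0,0.3],"angular": [0,0,0]},{"xyz": [0,0,0.5],"angular": [0,0,0]},{"xyz": [0,0,0.5],"angular": [0,0,0]}])

```text
clock: 15.68
ee_pos: [0.5268, 0.3014, 0.0361]
eef_rot: [0.275, 0.962, -0.0, -0.0]
wrist_force: [0.2, 0.2, -3.1]
width: 0.0459
```

```bash
python3 - <<'E'
from h import *
go(0.5266,0.3014,0.0357,58);print(arm.state()["wrist_force"])
E
```

```text
cm [ 0.02 -0.02  0.04] rotvecs [[-0.0, -0.0, 0.002], [0.0, -0.0, -3.139]] jawyaw 58.1 q6 -0.58 tcp [0.5268 0.3014 0.0361]
[ 0.24738028  0.24312778 -3.14134402]
```

Request:
arm_command(increments=[{"xyz": [0,0,0],"angular": [0,0,0]},{"xyz": [0,0,0],"angular": [0,0,0]},{"xyz": [0,0,-3],"angular": [0,0,0]},{"xyz": [0,0,-7],"angular": [0,0,0]},{"xyz": [-2,-4,-10],"angular": [0,0,-0.1]}], grip=0.8)

```text
clock: 16.3
ee_pos: [0.524, 0.2584, 0.1393]
eef_rot: [0.223, 0.975, 0.001, 0.002]
wrist_force: [0.3, 0.3, 0.7]
width: 0.0755
```

```bash
python3 - <<'E'
from h import *
go(0.66,0.0145,0.13,90)
E
```

```text
cm [-22.85 -16.04   0.94] rotvecs [[0.003, 0.003, -0.45], [0.005, -0.004, 2.691]] jawyaw 64.2 q6 -0.75 tcp [0.524  0.2584 0.1393]
```

Request:
arm_command(increments=[{"xyz": [-4.6,-3.2,0],"angular": [0,0,-0.1]},{"xyz": [-9.2,-6.4,0],"angular": [0,0,-0.2]},{"xyz": [-13.8,-9.6,0],"angular": [0,0,-0.3]},{"xyz": [-18.4,-12.8,0],"angular": [0,0,-0.4]},{"xyz": [-22.8,-16,0.8],"angular": [0,0,-0.45]}])

```text
clock: 16.92
ee_pos: [0.6588, 0.0109, 0.1299]
eef_rot: [0.002, 1.0, -0.0, 0.002]
wrist_force: [0.4, 0.4, 0.2]
width: 0.0759
```

Request:
arm_command(increments=[{"xyz": [0,0,0],"angular": [0,0,0]},{"xyz": [0,0,0],"angular": [0,0,0]}])

```text
clock: 17.18
ee_pos: [0.6568, 0.013, 0.1283]
eef_rot: [0.004, 1.0, 0.0, -0.0]
wrist_force: [-0.3, -0.1, -0.4]
width: 0.076
```

```bash
python3 - <<'E'
from h import *
f=shot("wrist");cv2.imwrite("pics/w5.png",f["pixels"][:,:,::-1])
print(fit("heatsink",(.66,.0145,0),f),fit("cap_small",(.638,-.123,0),f))
go(0.66,0.0145,0.029,90)
E
```

```text
[0.6601, 0.0133, 0.6686, 0.9793] [0.6384, -0.1223, 1.2218, 0.881]
 cm [-0.33  0.08  9.95] rotvecs [[0.0, 0.0, -0.006], [0.0, -0.001, 3.136]] jawyaw 89.7 q6 -1.63 tcp [0.6567 0.0137 0.1285]
```

Request:
arm_command(increments=[{"xyz": [-0.3,0.05,4.5],"angular": [0,0,0]},{"xyz": [-0.3,0.05,8.5],"angular": [0,0,0]},{"xyz": [-0.3,0.05,9.9],"angular": [0,0,0]},{"xyz": [-0.3,0.05,9.9],"angular": [0,0,0]}])

```text
clock: 17.73
ee_pos: [0.6593, 0.0143, 0.0288]
eef_rot: [0.003, 1.0, 0.0, -0.001]
wrist_force: [0.4, -0.3, 0.3]
width: 0.0762
```

Request:
arm_command(increments=[{"xyz": [0,0,0],"angular": [0,0,0]},{"xyz": [0,0,0],"angular": [0,0,0]},{"xyz": [0,0,0],"angular": [0,0,0]},{"xyz": [0,0,0],"angular": [0,0,0]},{"xyz": [0,0,0],"angular": [0,0,0]}], grip=0)

```text
clock: 18.35
ee_pos: [0.6599, 0.0132, 0.0292]
eef_rot: [0.003, 1.0, 0.0, 0.0]
wrist_force: [0.2, 0.4, 1.1]
width: 0.0315
```

Request:
arm_command(increments=[{"xyz": [0,0,0],"angular": [0,0,0]},{"xyz": [0,0,0],"angular": [0,0,0]},{"xyz": [0,0,0],"angular": [0,0,0]}])

```text
clock: 18.73
ee_pos: [0.6599, 0.0133, 0.0292]
eef_rot: [0.003, 1.0, 0.0, -0.0]
wrist_force: [-0.7, 0.1, 0.4]
width: 0.026
```

```bash
python3 - <<'E'
from h import *
go(0.5032,-0.3057,0.034,115);print(arm.state()["q"])
E
```

```text
cm [ 15.47 -32.    -0.48] rotvecs [[0.0, -0.0, -0.443], [-0.0, -0.0, 2.699]] jawyaw 89.6 q6 -1.63 tcp [0.6599 0.0133 0.0292]
[-6.12173123e-02  3.40069398e-01  1.76233601e+00  2.46523305e-05
  1.03922288e+00 -1.62563644e+00]
```

Request:
arm_command(increments=[{"xyz": [0,0,-4],"angular": [0,0,0]},{"xyz": [0.8,-1.6,-8],"angular": [0,0,0]},{"xyz": [3.4,-7,-8],"angular": [0,0,-0.12]},{"xyz": [6,-12.4,-8],"angular": [0,0,-0.24]},{"xyz": [8.6,-17.8,-8],"angular": [0,0,-0.36]}])

```text
clock: 19.35
ee_pos: [0.5717, -0.1655, 0.1091]
eef_rot: [-0.178, 0.984, -0.0, 0.0]
wrist_force: [1.4, 0.2, -0.9]
width: 0.0255
```

```bash
python3 - <<'E'
from h import *
go(0.5032,-0.3057,0.034,115);print(arm.state()["width"])
E
```

```text
cm [ 11.33 -10.72   7.51] rotvecs [[-0.0, -0.0, -0.078], [-0.0, 0.0, 3.064]] jawyaw 110.5 q6 -2.3 tcp [ 0.5717 -0.1655  0.1091]
0.025540349825674994
```

Request:
arm_command(increments=[{"xyz": [4,-3.8,0],"angular": [0,0,-0.07]},{"xyz": [8,-7.6,0],"angular": [0,0,-0.07]},{"xyz": [11.3,-10.7,0],"angular": [0,0,-0.07]},{"xyz": [11.3,-10.7,2],"angular": [0,0,-0.07]},{"xyz": [11.3,-10.7,4],"angular": [0,0,-0.07]}])

```text
clock: 19.98
ee_pos: [0.5035, -0.3032, 0.0677]
eef_rot: [-0.21, 0.978, 0.0, -0.0]
wrist_force: [0.7, 0.6, -1.5]
width: 0.0257
```

Request:
arm_command(increments=[{"xyz": [0,0,0],"angular": [0,0,0]},{"xyz": [0,0,0],"angular": [0,0,0]}])

```text
clock: 20.23
ee_pos: [0.5043, -0.3027, 0.0688]
eef_rot: [-0.211, 0.977, 0.0, -0.0]
wrist_force: [0.5, -1.0, -1.2]
width: 0.026
```

```bash
python3 - <<'E'
from h import *
f=shot("wrist");cv2.imwrite("pics/w6.png",f["pixels"][:,:,::-1])
go(0.5032,-0.3057,0.034,115);print(arm.state()["width"])
E
```

```text
cm [ 0.24 -0.18  3.55] rotvecs [[-0.0, 0.0, -0.011], [0.0, 0.001, 3.13]] jawyaw 114.4 q6 -2.63 tcp [ 0.5046 -0.303   0.0695]
0.02596823719821859
```

View pics/w6.png

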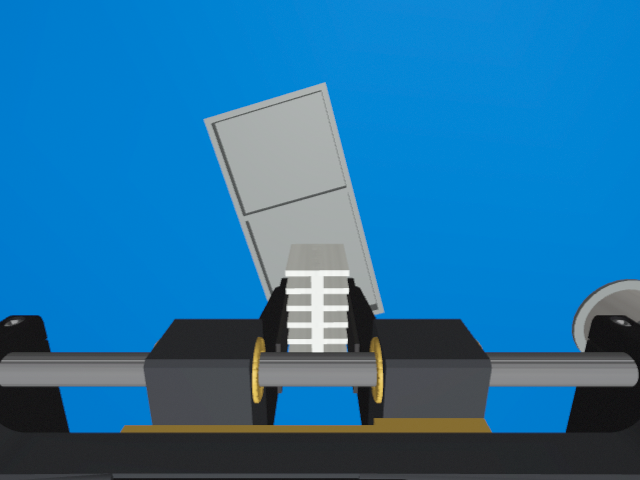

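Request:
arm_command(increments=[{"xyz": [0.2,-0.1,1.7],"angular": [0,0,0]},{"xyz": [0.2,-0.1,3],"angular": [0,0,0]},{"xyz": [0.2,-0.1,3.5],"angular": [0,0,0]},{"xyz": [0.2,-0.1,3.5],"angular": [0,0,0]}])

```text
clock: 20.78
ee_pos: [0.5022, -0.3053, 0.0336]
eef_rot: [-0.21, 0.978, 0.0, -0.0]
wrist_force: [-1.0, 0.6, -0.7]
width: 0.0259
```

```bash
python3 - <<'E'
from h import *
go(0.5032,-0.3057,0.034,115);print(arm.state()["wrist_force"])
E
```

```text
cm [-0.07 -0.07 -0.04] rotvecs [[0.001, -0.0, -0.013], [-0.001, -0.001, 3.129]] jawyaw 114.3 q6 -2.63 tcp [ 0.5022 -0.3053  0.0336]
[-0.97238145  0.64576845 -0.70795338]
```

Request:
arm_command(increments=[{"xyz": [0,0,0],"angular": [0,0,0]},{"xyz": [0,0,0],"angular": [0,0,0]},{"xyz": [0,0,-3],"angular": [0,0,0]},{"xyz": [0,0,-7],"angular": [0,0,0.05]},{"xyz": [-2,4,-9],"angular": [0,0,0.15]}], grip=0.6)

```text
clock: 21.4
ee_pos: [0.5057, -0.263, 0.1275]
eef_rot: [-0.133, 0.991, -0.002, 0.002]
wrist_force: [0.0, -0.4, -0.4]
width: 0.0567
```

```bash
python3 - <<'E'
from h import *
go(0.638,-0.1225,0.12,105)
E
```

```text
cm [-16.47  10.06   0.77] rotvecs [[-0.004, 0.004, 0.005], [-0.006, -0.007, -3.136]] jawyaw 105.3 q6 -2.41 tcp [ 0.5057 -0.263   0.1275]
```

Request:
arm_command(increments=[{"xyz": [-4.5,2.7,0.2],"angular": [0,0,0]},{"xyz": [-9,5.4,0.4],"angular": [0,0,0]},{"xyz": [-13.5,8.2,0.6],"angular": [0,0,0]},{"xyz": [-16.4,10,0.8],"angular": [0,0,0]},{"xyz": [-16.4,10,0.8],"angular": [0,0,0]}])

```text
clock: 22.02
ee_pos: [0.6362, -0.1184, 0.1161]
eef_rot: [-0.138, 0.99, -0.0, 0.0]
wrist_force: [-0.4, -0.0, 0.5]
width: 0.0572
```

Request:
arm_command(increments=[{"xyz": [0,0,0],"angular": [0,0,0]}])

```text
clock: 22.15
ee_pos: [0.6347, -0.1205, 0.116]
eef_rot: [-0.136, 0.991, -0.0, -0.0]
wrist_force: [0.0, -0.4, -0.3]
width: 0.0572
```

```bash
python3 - <<'E'
from h import *
f=shot("wrist");cv2.imwrite("pics/w7.png",f["pixels"][:,:,::-1])
print(fit("cap_small",(.638,-.1225,0),f))
go(0.638,-0.1225,0.028,105)
E
```

```text
[0.637, -0.1248, 11.1423, 0.8558]
 cm [-0.3  -0.25  8.81] rotvecs [[-0.0, -0.0, 0.011], [0.001, -0.0, -3.13]] jawyaw 105.6 q6 -2.11 tcp [ 0.6345 -0.1209  0.1161]
```

View pics/w7.png

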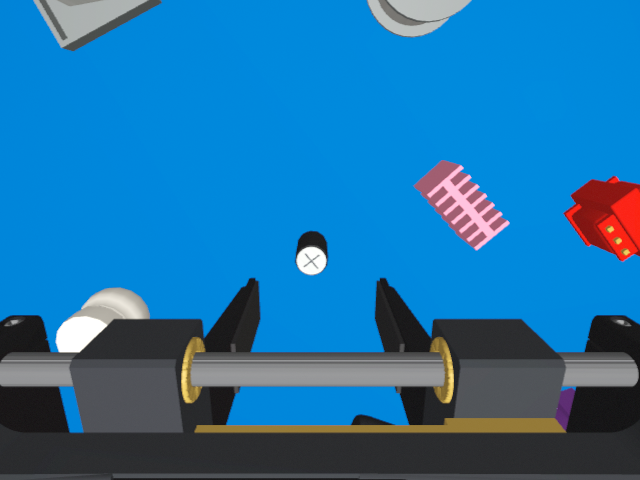

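Small cap at (311,255), between the open jaws and clear of the white bottle. Descending.

Request:
arm_command(increments=[{"xyz": [-0.25,-0.3,4],"angular": [0,0,0]},{"xyz": [-0.25,-0.3,7.5],"angular": [0,0,0]},{"xyz": [-0.25,-0.3,8.8],"angular": [0,0,0]},{"xyz": [-0.25,-0.3,8.8],"angular": [0,0,0]}])

```text
clock: 22.7
ee_pos: [0.6374, -0.1229, 0.0276]
eef_rot: [-0.136, 0.991, 0.0, -0.001]
wrist_force: [-0.4, 0.7, 0.8]
width: 0.0573
```

Request:
arm_command(increments=[{"xyz": [0,0,0],"angular": [0,0,0]},{"xyz": [0,0,0],"angular": [0,0,0]},{"xyz": [0,0,0],"angular": [0,0,0]},{"xyz": [0,0,0],"angular": [0,0,0]},{"xyz": [0,0,0],"angular": [0,0,0]}], grip=0)

```text
clock: 23.32
ee_pos: [0.6386, -0.1224, 0.0286]
eef_rot: [-0.136, 0.991, -0.0, 0.0]
wrist_force: [-0.3, 0.3, 2.3]
width: 0.0207
```

Request:
arm_command(increments=[{"xyz": [0,0,0],"angular": [0,0,0]},{"xyz": [0,0,0],"angular": [0,0,0]}])

```text
clock: 23.58
ee_pos: [0.6386, -0.1224, 0.0286]
eef_rot: [-0.136, 0.991, -0.0, 0.0]
wrist_force: [-0.4, -0.3, 3.9]
width: 0.0219
```

```bash
python3 - <<'E'
from h import *
go(0.4526,-0.348,0.033,105)
E
```

```text
cm [ 24.   -16.69  -0.45] rotvecs [[-0.0, 0.0, 0.012], [-0.001, -0.0, -3.13]] jawyaw 105.7 q6 -2.12 tcp [ 0.6386 -0.1224  0.0286]
```

Request:
arm_command(increments=[{"xyz": [0,0,-4],"angular": [0,0,0]},{"xyz": [2,-1.4,-8.5],"angular": [0,0,0]},{"xyz": [6.5,-4.5,-9],"angular": [0,0,0]},{"xyz": [11.5,-8,-9],"angular": [0,0,0]},{"xyz": [16.5,-11.5,-9],"angular": [0,0,0]}])

```text
clock: 24.2
ee_pos: [0.5091, -0.2786, 0.1179]
eef_rot: [-0.137, 0.991, -0.0, -0.0]
wrist_force: [0.8, 0.0, 0.8]
width: 0.0212
```

Request:
arm_command(increments=[{"xyz": [4,-2.7,0],"angular": [0,0,0]},{"xyz": [7.5,-5.2,0],"angular": [0,0,0]},{"xyz": [7.5,-5.2,0],"angular": [0,0,0]},{"xyz": [7.5,-5.2,2],"angular": [0,0,0]},{"xyz": [7.5,-5.2,4],"angular": [0,0,0]}])

```text
clock: 24.82
ee_pos: [0.4526, -0.3467, 0.0761]
eef_rot: [-0.137, 0.991, 0.001, -0.0]
wrist_force: [-0.4, 0.4, -1.1]
width: 0.0211
```

Request:
arm_command(increments=[{"xyz": [0,0,0],"angular": [0,0,0]}])

```text
clock: 24.95
ee_pos: [0.4511, -0.3454, 0.0743]
eef_rot: [-0.137, 0.991, 0.003, -0.002]
wrist_force: [-0.2, -0.0, -0.2]
width: 0.0218
```

```bash
python3 - <<'E'
from h import *
f=shot("wrist");cv2.imwrite("pics/w8.png",f["pixels"][:,:,::-1])
go(0.4526,-0.348,0.033,105);print(arm.state()["width"])
E
```

```text
cm [-0.03 -0.2   4.29] rotvecs [[0.004, -0.002, 0.013], [0.003, 0.006, -3.128]] jawyaw 105.8 q6 -2.59 tcp [ 0.4519 -0.3463  0.0759]
0.02095300331467167
```

View pics/w8.png

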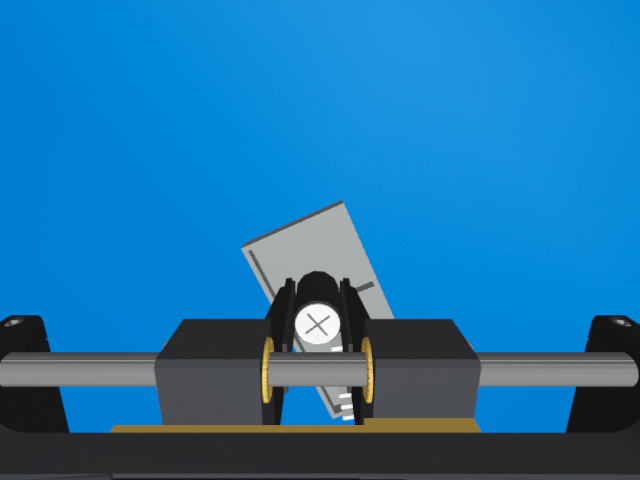

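Request:
arm_command(increments=[{"xyz": [0.3,-0.2,2],"angular": [0,0,0]},{"xyz": [0.3,-0.2,3.6],"angular": [0,0,0]},{"xyz": [0.3,-0.2,4.1],"angular": [0,0,0]},{"xyz": [0.3,-0.2,4.1],"angular": [0,0,0]}])

```text
clock: 25.5
ee_pos: [0.4497, -0.3505, 0.0364]
eef_rot: [-0.136, 0.991, 0.001, -0.0]
wrist_force: [0.2, 0.3, -0.4]
width: 0.0212
```

```bash
python3 - <<'E'
from h import *
go(0.4526,-0.348,0.033,105);print(arm.state()["wrist_force"])
E
```

```text
cm [-0.35  0.16  0.34] rotvecs [[0.001, -0.001, 0.012], [0.001, 0.002, -3.13]] jawyaw 105.7 q6 -2.6 tcp [ 0.4497 -0.3505  0.0364]
[ 0.19238396  0.25587854 -0.35075117]
```

Bottom still about 3.5 mm above the floor, so down 3 mm, then release.

Request:
arm_command(increments=[{"xyz": [0,0,0.2],"angular": [0,0,0]},{"xyz": [0,0,0.3],"angular": [0,0,0]},{"xyz": [0,0,0.3],"angular": [0,0,0]}])

```text
clock: 25.88
ee_pos: [0.4502, -0.3509, 0.0344]
eef_rot: [-0.136, 0.991, -0.0, 0.0]
wrist_force: [0.7, -1.0, 0.1]
width: 0.0214
```

Request:
arm_command(increments=[{"xyz": [0,0,0],"angular": [0,0,0]},{"xyz": [0,0,0],"angular": [0,0,0]},{"xyz": [0,0,-3],"angular": [0,0,0]},{"xyz": [0,0,-8],"angular": [0,0,0]},{"xyz": [0,0,-13],"angular": [0,0,0]}], grip=0.45)

```text
clock: 26.5
ee_pos: [0.4498, -0.3505, 0.1653]
eef_rot: [-0.136, 0.991, 0.0, -0.0]
wrist_force: [0.4, -0.6, 0.7]
width: 0.0427
```

Request:
arm_command(increments=[{"xyz": [-4,1,-3],"angular": [0,0,0]},{"xyz": [-8,2,-6],"angular": [0,0,0]},{"xyz": [-8,2,-6],"angular": [0,0,0]},{"xyz": [-8,2,-6],"angular": [0,0,0]}])

```text
clock: 27.0
ee_pos: [0.521, -0.3097, 0.2232]
eef_rot: [-0.137, 0.991, 0.0, -0.001]
wrist_force: [-0.4, 0.4, -0.4]
width: 0.043
```

```bash
python3 - <<'E'
from h import *
f=shot("wrist");g=shot("top");s=shot("scene")
W=cv2.resize(f["pixels"],(400,300));S=cv2.resize(s["pixels"][170:390,220:570],(400,251))
T=cv2.resize(g["pixels"][140:340,120:510],(800,410),interpolation=cv2.INTER_CUBIC)[130:]
B=np.zeros((300,400,3),np.uint8);B[:251]=S
cv2.imwrite("pics/end.png",np.vstack([np.hstack([W,B]),T])[:,:,::-1])
for n,p in dict(tray_short=(.482,-.322,40),cap_small=(.45,-.35,0)).items(): print(n,fit(n,p,f))
print(arm.state()["ee_pos"])
E
```

```text
tray_short [0.4826, -0.3238, 40.1949, 0.9965]
cap_small None
[ 0.52022756 -0.30993865  0.22228371]
```

View pics/end.png

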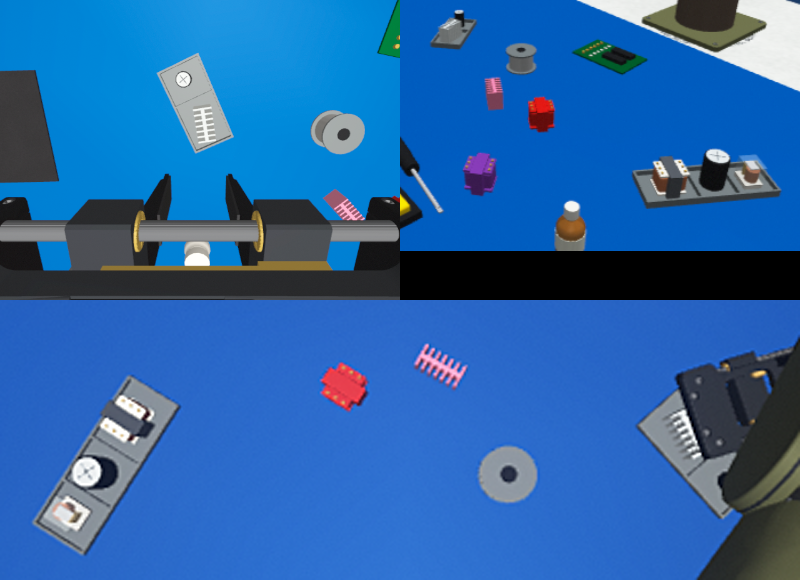

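The picture shows all five parts upright in their bays, the reel at the same pixels as before, and the look-alikes still standing. Handing in.

```bash
python3 -c "
from bench import arm
print(arm.job_done(),arm.state()['clock'])"
```

```text
the job is handed in; nothing more can be done
the job is handed in; nothing more can be done
```

Both kits are made up and the job is handed in, at about 27 s of the 120 s allowed.

- **Long tray:** the transformer is in the large bay, the big capacitor in the middle bay and the relay in the small end bay.
- **Short tray:** the heat sink is in the large bay, about 15° off the tray axis but well inside it, and the small capacitor is in the small bay.
- **Set-down:** each part was lowered until I estimated it was within about 2 mm of the bay floor, then released.

**Last checks:** the final wrist, scene and top pictures show all five parts upright in their bays. The reel is where it was, and the red, purple and pink look-alikes are untouched. The gripper was open and about 0.2 m up, clear of everything.

**What failed or disagreed:**
- The silhouette fit of the small capacitor in its bay found nothing in the final picture, so I judged its placing by eye and from the tool position at release.
- No final positions were measured for the other four parts either; those too rest on the pictures and the release positions.
- The transformer's fitted yaw varied by about 20°, so I read it off the wrist picture. The 46 mm grip width confirmed the grasp.
- Measured tool positions wandered by 2–5 mm while the arm settled, so I re-read them before each release except the last.

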